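# Reject the bad shim plate, tuck the good one under the cover leaf and hold it flat

### The arm

A 6-joint arm with a two-finger parallel gripper is mounted at the origin on a cart in front of the work surface, level with it; the furniture and walls round the work are solid. World frame = base frame: x ahead of the robot, y to its left, z up, the work surface at z = 0. Lengths are in mm, angles in degrees, forces in N, time in s.
With the tool pointing down it reaches from about 275 to 975 mm from the base axis. Payload 8.4 kg.
Tool frame: the origin (TCP) lies between the finger pads; the fingertips stand 17 mm ahead of it and the grasp point (between the pads) lies 2 mm behind it; z points along the fingers, x is the direction in which the jaws open and shut, and the axes are right-handed (so a half turn about z gives the same grasp; the last joint's range is limited). The gripper opens to 92 mm and grips with 3 to 60 N. Pads are 20 mm wide; open, the fingers measure 128 mm over their backs; the gripper's body (75 mm by 189 mm) begins 69 mm behind the grasp point.
Start: joints at [-73.533, 20.225, 93.587, -0, 66.188, -0.138], TCP at [178.599, -598.941, 201.583] pointing down, gripper open.
Joint ranges: [-150.9, 150.9], [-52.94, 120.26], [3.33, 152.33], [-74.26, 254.26], [0, 154.13], [-172.89, 172.89]. Speed limits (degrees/s): [127.2, 127.2, 159.86, 180, 180, 180].

### API

Orientations are given as a 3x3 rotation matrix whose columns are the frame's x, y, z axes.
In Python, from cell import read_state, optics, close_job gives the robot as it stands. The module is installed in compiled form; this text tells all that it offers.
- The arm moves only by the shell command python3 -m jog 'ROWS'. ROWS is JSON, a list of rows, each a list of 7 numbers: the turn, a rotation vector about the tool's x, y, z in degrees, then the shift along the tool's x, y, z in m, then the opening, from 0 (shut) to 1 (fully open). In form: [[ax, ay, az, tx, ty, tz, grip], ...]. A call has 1 to 12 rows; each row shifts and turns the commanded pose from where the row before left it, along the tool's axes as they then stand; what a row does not reach is not made up. A row lasts 1/10 s, in which the tool goes at most 50 mm and 8.59 degrees, less where a joint would pass 70% of its speed; a pose out of reach is approached as far as the arm can. A call is refused whole if a number of a shift passes 0.05 or a number of a turn 8.59, either way. A call with a gripper value outside its range is refused whole. The fingers move at their own pace and stop on an object; the grip force is fixed at half the most. Time passes only in rows, so rows that do not move let the fingers close. It gives the time, the measured TCP pose, the force and the opening at its end, in the units of the state.
- read_state(): the state, without advancing time (a new reading comes with each control period).
- optics.capture(name): name is "scene" or "top" or "wrist"; returns a dict with "image" (480x640x3 uint8, red, green, blue), "mtx" (3x3 intrinsics, pixels), "D" ([k1, k2, p1, p2, k3] as OpenCV has them; the pictures are not rectified), "rvec" (rotation vector, rad) and "tvec" (3), from world to camera coordinates, as OpenCV has them; the wrist camera has in their place "tool_from_camera" (4x4, takes a point from camera to tool coordinates, whose origin is the TCP and whose axes are the tool frame's). Camera axes: x right, y down, z forward; pixel columns grow to the right and rows downward; lengths in mm; the calibration is good to about 2 mm. A picture is of the moment at which its call begins: read the wrist's pose just before it. There is no depth.
- close_job(): hands the job in, once; it reports no verdict.
Trained networks look in a picture, given as the dict that the camera call returned (one of the last four; its "shot" number tells which), for a name from the list of things; names that differ only in an ending like _2 or _b are one class to them, and where a whole thing is asked for, a point or a joint stands for the part that bears it (a point fixed in the world has none). Each returns a list of dicts, best first, with "confidence" (0 to 1); they miss things now and then, are a little off and sometimes report something else, mostly with a low value. They report only what shows in the picture. A call takes as long as a camera call. They do not tell look-alikes from the thing itself.
- optics.search_frame(picture, target): "point" ([row, column] as shares, 0 to 1, of the picture: columns of its width, rows of its height, amid what is visible of it).
- optics.masks_of(picture, target): "region" (480x640 bool, what is visible of it) and "point" ([row, column] as shares, 0 to 1, of the picture: columns of its width, rows of its height, amid what is visible of it).
The state is a dict: "clock": time; "joints": joint angles; "qd": joint speeds; "tau": joint torques, N m; "position": TCP position; "ee_rot": TCP orientation; "force": force on the tool from outside, world axes, zero at the start; "moment": the same for the moment, N m; "finger_gap": finger opening in mm.
Only numpy, scipy, OpenCV 4.12 (cv2) and the standard library are available. Lean on these libraries where they do the work, as an engineer would, in place of code of your own. Each camera call takes 0.05 s, during which the arm holds its last target.

### The job

Two dark steel shim plates with an upright rib lie on the left of the bench: first lay the one tagged with a raised cross (rejected) flat in the low grey reject tray, rib up, and let go of it. Then take the plate tagged with a raised round disc (passed), set it on the fixture between its two guide rails and slide its leading edge under the hinged cover leaf, fully home against the stop, without lifting the leaf. Finish while still gripping the plate by its rib and pressing it gently but firmly flat onto the bed (around 10 N); leave the other things on the bench alone.

Things in the scene. Friction and masses are not known exactly. Their poses are not given: they have to be found in the camera images.
- pass_plate: dark steel shim plate, sheet 100 (x) x 60 (y) x 4 mm, about 0.13 kg. Upright grip rib, 12 mm thick in x, 44 mm long in y, centred at x = -25 mm, top at z = 40 mm. Origin: centre of underside; leading edge at x = +50 mm, farther from the rib, at the start pointing away from the robot. Tag of this, the passed one: a raised bright aluminium disc, 22 mm diameter, 2 mm high, at x = +3 mm
- reject_plate: dark steel shim plate, sheet 100 (x) x 60 (y) x 4 mm, about 0.13 kg. Upright grip rib, 12 mm thick in x, 44 mm long in y, centred at x = -25 mm, top at z = 40 mm. Origin: centre of underside; leading edge at x = +50 mm, farther from the rib, at the start pointing away from the robot. Tag of this, the rejected one: a raised bright aluminium cross 26 mm across, 2 mm high, at x = +3 mm
- reject_tray: low open grey plastic tray on the right, 140 (x) x 100 (y) x 18 mm outside, walls 4 mm, floor about 4 mm; fixed. Origin: centre of the underside; the plate fits in with x along x
- fixture_bed: fixture, 186 (x) x 124 (y) mm, fixed. Origin: centre of underside; +x is the direction in which the plate is pushed under the leaf, away from the robot. Flat bed surface at z = 12 mm. Stop bar beneath the leaf, 7 mm high, 64 mm wide, front face at x = +30 mm. Nothing on it is higher than 32 mm above the table
- bed_plate: grey flat bed of the fixture, 180x118x6 mm, top 12 mm above the table; origin at the centre of its underside, axes as the fixture. Two guide rails 5 mm high run on it along x, from x = -80 to +20 mm, 76 mm apart between their inner faces (y = +-38 mm)
- seat (a point): point on the bed surface where the passed plate's origin lies when fully home and centred (fixture x = -20 mm); axes as the fixture. The rails leave 8 mm play either side; the leading edge is then 30 mm under the leaf
- leaf_edge (a point): middle of the lower front (free) edge of the closed steel cover leaf, 8 mm above the bed, at fixture x = 0; lip slightly upturned. The leaf is 80 mm wide and reaches to its hinge at x = 72 mm; gap under it 8 mm
- cover_leaf (a joint): hinge of the cover leaf: 0 rad lying closed (held only by its own weight, 80 g), positive when its free edge is lifted (0.05 rad lifts the edge 3.6 mm)
- setup_block: grey steel setting block, 50x50x25 mm, lying near the front edge of the table; leave it alone; origin at the centre of its underside
- ring_gauge_1: steel ring gauge, 38 mm diameter, 12 mm high, lying near the front edge; leave it alone; origin at the centre of its underside
- raw_body_1: unfinished metal housing bar, 18x90x17 mm, to the right of the tray; leave it alone; origin at the centre of its underside
- brush: small flat wooden-handled brush, 14x142x10 mm, on the left; leave it alone; origin at the centre of its underside
- hex_key_1: black L-shaped hex key, 33x88x5 mm, right of the fixture; leave it alone; origin at the centre of its underside
There are look-alikes about, which are no part of the job. Several things have the shape of the reject_tray; the one meant has the colours described above.

How it is judged:
By the outcome, as a careful person would: the job done as asked, in the order asked, and still so for the second after the job is handed in, while the arm keeps its last pose, push and grip.
It also fails if it takes over 58 s, if anything falls off the work surface, if the arm or the gripper's body presses on something with over 40 N, if the wrist force passes 120 N, or if a joint passes its speed limit or range.

## Working session

There is one attempt and no reset: what is moved stays moved. The work goes in short steps, Python scripts to look and compute and a shell command to move; the robot and the scene stay as the last step left them, time stands still between calls to the robot, and variables do not carry over. Pictures are saved under pics/ and viewed, and the job is handed in when it is done.

```bash
mkdir -p pics; ls
cat > h.py <<'E'
import numpy as np, cv2
from cell import read_state, optics, close_job
def snap(cam,name):
    p=optics.capture(cam); cv2.imwrite('pics/'+name+'.png',p['image'][:,:,::-1]); return p
def w2p(p,X):
    return cv2.projectPoints(np.array(X,float).reshape(-1,3),np.array(p['rvec']),np.array(p['tvec']),np.array(p['mtx']),np.array(p['D']))[0].reshape(-1,2)
def ray(p,uv,st=None):
    u=cv2.undistortPoints(np.array(uv,float).reshape(-1,1,2),np.array(p['mtx']),np.array(p['D'])).reshape(-1,2)
    d=np.c_[u,np.ones(len(u))]
    if 'rvec' in p:
        R=cv2.Rodrigues(np.array(p['rvec']))[0]; t=np.array(p['tvec']).reshape(3)
        return -R.T@t, d@R
    T=np.array(p['tool_from_camera']); R=np.array(st['ee_rot'])
    return np.array(st['position'])+R@T[:3,3], d@(R@T[:3,:3]).T
def p2w(p,uv,z,st=None):
    c,d=ray(p,uv,st); s=(z-c[2])/d[:,2]; return c+d*s[:,None]
E
python3 - <<'E'
from h import *
s=read_state(); print(s)
for c in ['scene','top']:
    p=snap(c,c+'0')
    if c=='top': print(p2w(p,[[0,0],[640,0],[0,480],[640,480]],0).round())
    for n in ['pass_plate','reject_plate','reject_tray','fixture_bed','setup_block','cover_leaf','brush']:
        r=optics.search_frame(p,n)
        print(c,n,[(round(x['point'][1]*640),round(x['point'][0]*480),round(x['confidence'],2)) for x in r[:4]])
E
```

```text
pics
{'clock': 0.0, 'joints': array([-7.35343273e+01,  2.02609862e+01,  9.36286344e+01, -4.82178651e-04,
        6.61885580e+01, -1.37128037e-01]), 'qd': array([-0.10829427,  0.0301755 , -0.01985555, -0.10949515,  0.02733697,
       -0.02603856]), 'tau': array([-1.78285296e-03, -5.93843257e+01, -3.34221017e+01,  6.98622270e-02,
        2.35333736e-02, -1.10789292e-04]), 'position': array([ 178.44002667, -598.44946054,  200.88336604]), 'ee_rot': array([[ 2.85738204e-01, -9.58307635e-01, -3.94131383e-04],
       [-9.58306745e-01, -2.85738476e-01,  1.30633497e-03],
       [-1.36448928e-03,  4.42895256e-06, -9.99999069e-01]]), 'force': array([-0.04306519, -0.47717123,  0.32891162]), 'moment': array([-0.0034844 , -0.01887422, -0.04982922]), 'finger_gap': 91.81970942840347}
scene pass_plate []
scene reject_plate [(237, 200, 0.66)]
scene reject_tray [(417, 374, 0.75), (385, 236, 0.74), (374, 283, 0.67)]
scene fixture_bed []
scene setup_block [(245, 234, 0.84)]
scene cover_leaf []
scene brush []
[[ 1486.  1165.     0.]
 [ 1504. -1436.     0.]
 [ -380.  1092.     0.]
 [ -410. -1341.     0.]]
top pass_plate [(364, 240, 0.68), (223, 214, 0.56)]
top reject_plate [(209, 259, 0.9)]
top reject_tray [(365, 240, 0.72), (457, 271, 0.64)]
top fixture_bed [(286, 213, 0.57)]
top setup_block [(256, 285, 0.56)]
top cover_leaf [(283, 202, 0.95), (287, 210, 0.22)]
top brush []
```

View pics/scene0.png

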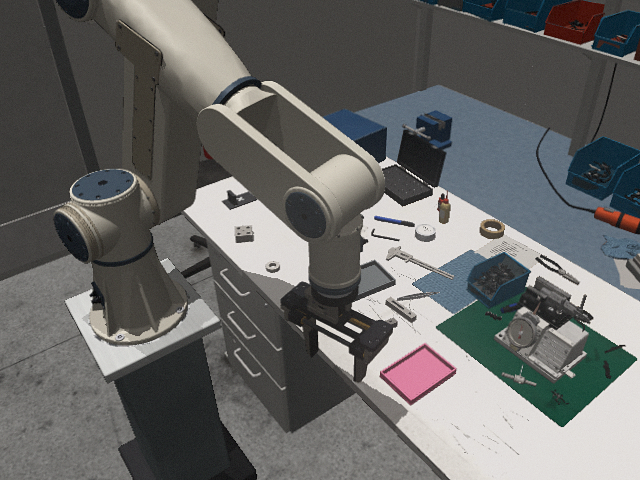

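```bash
python3 -c "
import cv2
a=cv2.imread('pics/top0.png')[160:310,180:480]
cv2.imwrite('pics/topc.png',cv2.resize(a,(800,400),interpolation=cv2.INTER_CUBIC))"
```

```text
(no output)
```

View pics/topc.png

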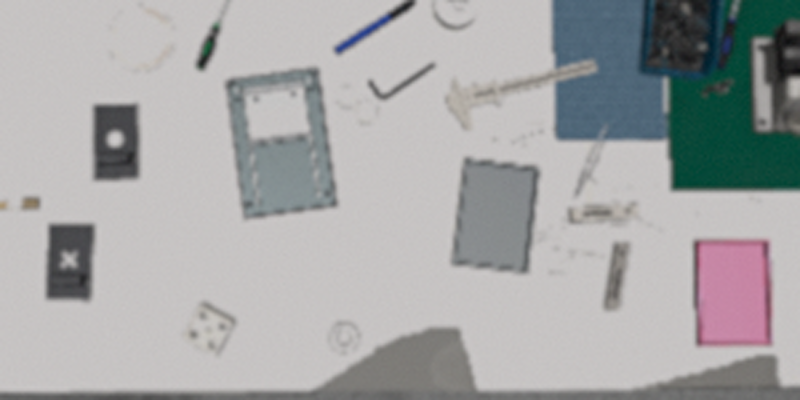

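The top crop shows the cross plate at top pixel (206,258), the disc plate at (223,213), the fixture at (286,213), the grey tray at (366,240) and the pink look-alike tray at (455,270). Possible mix-ups:
- **Plates:** (206,258) carries the cross and (223,213) the disc.
- **Trays:** (366,240) is grey and (455,270) is pink. The dark box at scene (407,180) is not a tray.

I choose the cross plate first and the grey tray.

Run:
```python
from h import *
p=optics.capture('top')
f=lambda l:[(180+x*.375,160+y*.375) for x,y in l]
def q(n,l,z):print(n,p2w(p,f(l),z).round(0).tolist())
q('cross',[(46,225),(94,225),(91,300),(46,299),(69,261)],4)
q('disc',[(94,105),(138,105),(138,180),(93,179),(115,140)],4)
q('fix',[(228,80),(318,68),(337,205),(246,217)],12)
q('tray',[(466,159),(539,167),(528,272),(452,263)],18)
for n in ['pass_plate','reject_plate','reject_tray']:
    for m in optics.masks_of(p,n):
        ys,xs=np.nonzero(m['region']); r=cv2.minAreaRect(np.c_[xs,ys].astype(np.float32)); b=cv2.boxPoints(r)
        w=p2w(p,b+0,10); print(n,m['confidence'],w.mean(0).round(),w[:,:2].round().tolist())
p=snap('wrist','w0');T=p['tool_from_camera'];print(np.array(T).round(3),p['mtx'],p['D'])
```

```text
cross [[506.0, 321.0, 4.0], [506.0, 257.0, 4.0], [407.0, 260.0, 4.0], [408.0, 320.0, 4.0], [458.0, 290.0, 4.0]]
disc [[665.0, 259.0, 4.0], [665.0, 200.0, 4.0], [565.0, 199.0, 4.0], [567.0, 259.0, 4.0], [618.0, 230.0, 4.0]]
fix [[697.0, 80.0, 12.0], [712.0, -39.0, 12.0], [531.0, -64.0, 12.0], [515.0, 56.0, 12.0]]
tray [[590.0, -233.0, 18.0], [580.0, -329.0, 18.0], [442.0, -313.0, 18.0], [454.0, -214.0, 18.0]]
pass_plate 0.86 [618. 230.  10.] [[669.0, 258.0], [669.0, 202.0], [566.0, 201.0], [567.0, 257.0]]
pass_plate 0.25 [654.  18.  10.] [[689.0, 63.0], [699.0, -18.0], [620.0, -27.0], [610.0, 54.0]]
reject_plate 0.85 [458. 290.  10.] [[507.0, 321.0], [507.0, 260.0], [409.0, 260.0], [409.0, 320.0]]
reject_tray 0.94 [ 412. -587.   10.] [[483.0, -536.0], [482.0, -641.0], [341.0, -638.0], [342.0, -533.0]]
reject_tray 0.8 [ 517. -272.   10.] [[451.0, -208.0], [596.0, -228.0], [582.0, -336.0], [437.0, -316.0]]
reject_tray 0.41 [654.  18.  10.] [[688.0, 63.0], [698.0, -17.0], [621.0, -27.0], [611.0, 53.0]]
[[   1.       0.      -0.      -0.713]
 [  -0.       0.958    0.286  -80.824]
 [   0.      -0.286    0.958 -182.975]
 [   0.       0.       0.       1.   ]] [[403.33427913   0.         313.6919884 ]
 [  0.         403.33427913 233.06614884]
 [  0.           0.           1.        ]] [-0.06809268  0.          0.          0.          0.        ]
```

```bash
python3 -c "
import cv2
a=cv2.imread('pics/top0.png')[235:280,190:235]
cv2.imwrite('pics/tc2.png',cv2.resize(a,(540,540),interpolation=cv2.INTER_CUBIC))"
```

```text
(no output)
```

View pics/tc2.png

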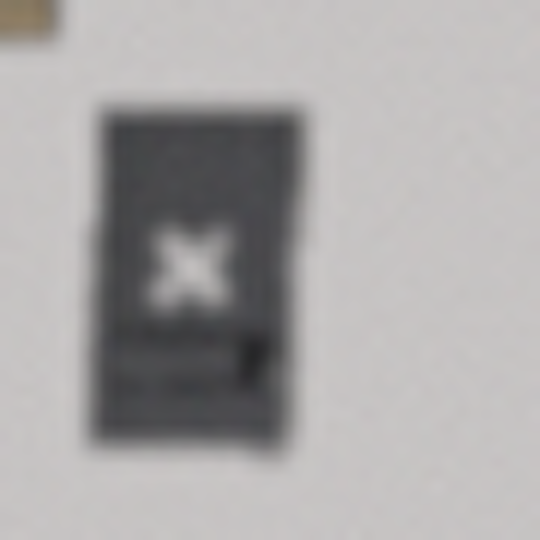

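```bash
cat >> h.py <<'E'
def plan(x,y,z,yaw=None):
    s=read_state();R=np.array(s['ee_rot']);d=R.T@(np.array([x,y,z])-s['position'])
    a=np.degrees(np.arctan2(R[1,0],R[0,0]))
    print('t',round(s['clock'],2),'pos',s['position'].round(1),'tool x az',a.round(2),'F',s['force'].round(1),'gap',round(s['finger_gap'],1),'j',s['joints'].round(0))
    print('tilt: tool z',R[:,2].round(4))
    print('shift tool mm',d.round(1), 'az turn', None if yaw is None else round(-(yaw-a),2))
E
python3 -m jog '[[0,0,-8,0.03,0.03,0,1],[0,0,-8,0.03,0.03,0,1],[0,0,-8,0.02,-0.03,0,1],[0,0,-8,0,-0.03,0,1],[0,0,-8,0,-0.03,0,1],[0,0,-8,0,-0.03,0,1],[0,0,-8,0,-0.03,0,1],[0,0,-8,0,-0.03,0,1],[0,0,-7,0,0,0,1]]'
python3 -c "
from h import *
plan(480,-255,230,0)"
```

```text
clock: 1.95
position: [261.6, -550.7, 201.6]
ee_rot: [[0.999, -0.034, -0.0], [-0.034, -0.999, 0.002], [-0.0, -0.002, -1.0]]
force: [-1.0, 0.1, -0.2]
finger_gap: 91.9
t 1.95 pos [ 261.6 -550.7  201.6] tool x az -1.97 F [-1.   0.1 -0.2] gap 91.9 j [-65.  19.  95.   0.  66. -63.]
tilt: tool z [-1.0e-04  1.9e-03 -1.0e+00]
shift tool mm [ 208.1 -303.1  -27.9] az turn -1.97
```

```bash
python3 -m jog '[[0,0,0,0.026,-0.038,-0.004,1],[0,0,0,0.026,-0.038,-0.004,1],[0,0,0,0.026,-0.038,-0.004,1],[0,0,0,0.026,-0.038,-0.004,1],[0,0,0,0.026,-0.038,-0.004,1],[0,0,0,0.026,-0.038,-0.004,1],[0,0,0,0.026,-0.038,-0.004,1],[0,0,0,0.026,-0.037,0,1],[0,0,0,0,0,0,1],[0,0,0,0,0,0,1]]'
python3 - <<'E'
from h import *
import pickle
s=read_state(); p=snap('wrist','w1'); pickle.dump((p,s),open('w1.pkl','wb'))
plan(470,150,230,-2)
E
```

```text
clock: 2.95
position: [481.4, -259.3, 229.6]
ee_rot: [[0.999, -0.039, -0.0], [-0.039, -0.999, -0.0], [-0.0, 0.0, -1.0]]
force: [0.3, 0.8, 0.2]
finger_gap: 92.1
t 3.0 pos [ 480.8 -260.1  229.5] tool x az -2.34 F [-0.5 -0.3 -0.2] gap 91.7 j [-29.  12. 101.  -0.  67. -26.]
tilt: tool z [-5.e-04 -3.e-04 -1.e+00]
shift tool mm [ -27.6 -409.3   -0.6] az turn -0.34
```

View pics/w1.png

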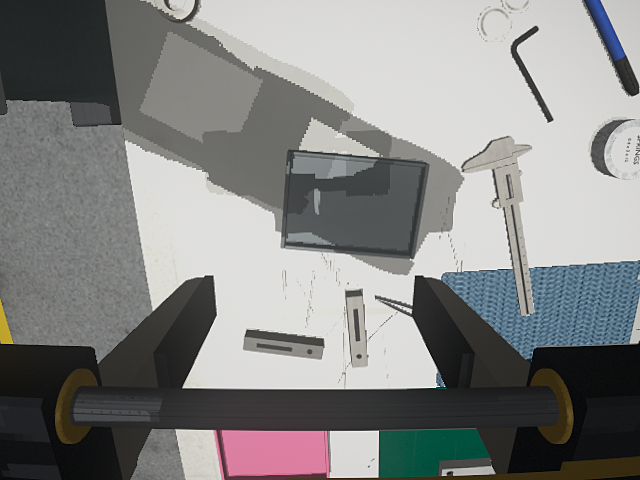

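The grey tray shows in the wrist view with rim corners near (289,150), (429,162), (413,257) and (282,246). The pink tray is at the bottom left.

```bash
python3 - <<'E'
from h import *
import pickle
p,s=pickle.load(open('w1.pkl','rb'))
w=p2w(p,[(289,150),(429,162),(413,257),(282,246)],18,s);print(w.round(1),w.mean(0))
print([np.degrees(np.arctan2(*(b-a)[[1,0]])).round(1) for a,b in [(w[0],w[1]),(w[3],w[2])]],[np.linalg.norm(w[i]-w[(i+1)%4]).round(1) for i in range(4)])
a=cv2.imread('pics/w1.png')[130:280,260:450];cv2.imwrite('pics/w1c.png',cv2.resize(a,None,fx=4,fy=4,interpolation=cv2.INTER_CUBIC))
E
python3 -m jog '[[0,0,0,-0.003,-0.041,0,1],[0,0,0,-0.003,-0.041,0,1],[0,0,0,-0.003,-0.041,0,1],[0,0,0,-0.003,-0.041,0,1],[0,0,0,-0.003,-0.041,0,1],[0,0,0,-0.003,-0.041,0,1],[0,0,0,-0.003,-0.041,0,1],[0,0,0,-0.003,-0.041,0,1],[0,0,0,-0.003,-0.041,0,1],[0,0,0,0,-0.041,0,1],[0,0,0,0,0,0,1],[0,0,0,0,0,0,1]]'
python3 - <<'E'
from h import *
import pickle
s=read_state(); p=snap('wrist','w2'); pickle.dump((p,s),open('w2.pkl','wb'))
plan(431,291,60,-2)
E
```

```text
[[ 459.  -210.8   18. ]
 [ 594.9 -227.3   18. ]
 [ 582.1 -325.3   18. ]
 [ 446.4 -307.9   18. ]] [ 520.61479675 -267.82340674   18.        ]
[np.float64(-6.9), np.float64(-7.3)] [np.float64(136.9), np.float64(98.9), np.float64(136.8), np.float64(97.9)]
clock: 4.2
position: [471.3, 150.0, 229.4]
ee_rot: [[0.999, -0.041, -0.0], [-0.041, -0.999, -0.001], [-0.0, 0.001, -1.0]]
force: [0.7, 0.0, -0.3]
finger_gap: 91.6
t 4.25 pos [471.3 149.4 229.4] tool x az -2.44 F [ 0.9 -1.1 -0.4] gap 91.6 j [ 17.   7. 107.  -0.  66.  20.]
tilt: tool z [-4.e-04 -8.e-04 -1.e+00]
shift tool mm [ -46.3 -139.8  169.3] az turn -0.44
```

View pics/w2.png

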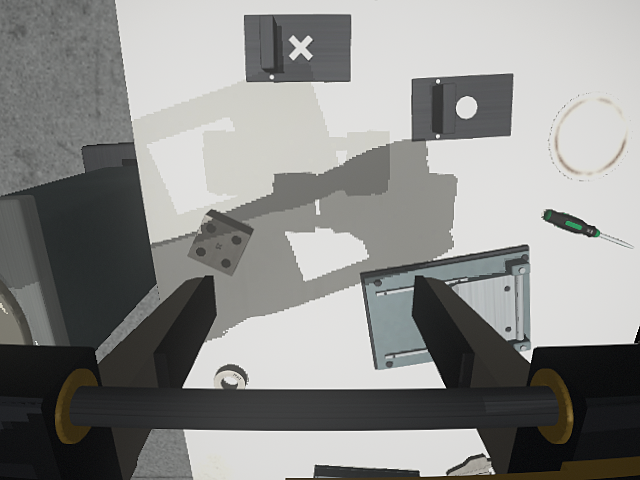

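View pics/w1c.png

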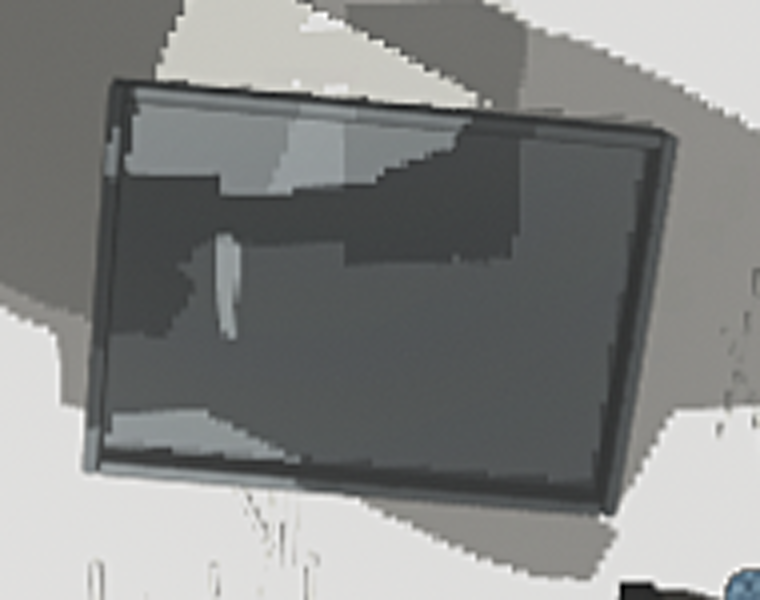

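The cross plate is at wrist (298,48), the disc plate at (463,107) and the fixture at (445,307), partly behind the right finger. I'll take sub-pixel plate corners from an enlarged crop.

Run:
```python
from h import *
a=cv2.imread('pics/w2.png')[0:150,230:530];cv2.imwrite('pics/w2c.png',cv2.resize(a,(800,400),interpolation=cv2.INTER_CUBIC))
```

```text
(no output)
```

View pics/w2c.png

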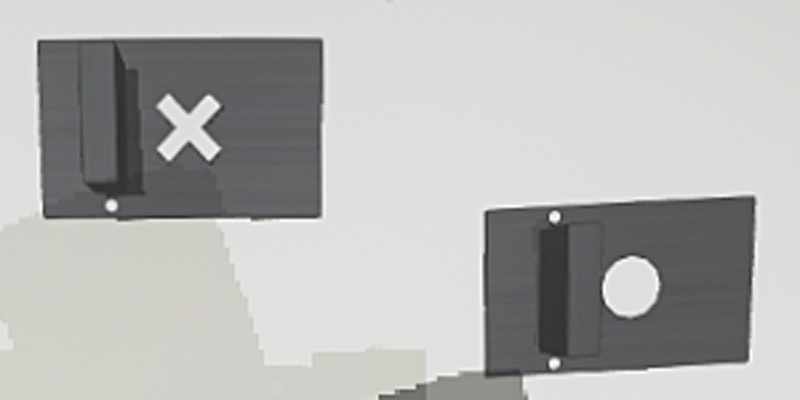

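Run:
```python
from h import *
import pickle
p,s=pickle.load(open('w2.pkl','rb'))
def fit(c,z):
    w=p2w(p,[(230+x*.375,y*.375) for x,y in c],z,s)
    e=(w[1]+w[2]-w[0]-w[3]); yaw=np.degrees(np.arctan2(e[1],e[0])); 
    print(w.mean(0).round(1),yaw.round(2),[np.linalg.norm(w[i]-w[(i+1)%4]).round(1) for i in range(4)],w.round(1).tolist())
    o=w.mean(0); print('rib',(o[:2]-25*np.array([np.cos(np.radians(yaw)),np.sin(np.radians(yaw))])).round(1))
fit([(38,40),(322,39),(321,217),(44,218)],4)
fit([(485,211),(755,197),(748,361),(487,376)],4)
print('ribtop cross',p2w(p,[(230+x*.375,y*.375) for x,y in [(78,42),(114,42),(117,182),(84,182)]],40,s).mean(0))
print('ribtop disc',p2w(p,[(230+x*.375,y*.375) for x,y in [(568,224),(603,221),(600,354),(569,357)]],40,s).mean(0))
#fixture back/left/right corners
```

```text
[461.8 291.8   4. ] -2.32 [np.float64(98.8), np.float64(59.4), np.float64(99.7), np.float64(59.6)] [[413.5, 323.5, 4.0], [512.2, 319.5, 4.0], [510.6, 260.0, 4.0], [411.0, 264.0, 4.0]]
rib [436.9 292.8]
[620.4 232.1   4. ] 1.54 [np.float64(99.3), np.float64(58.8), np.float64(99.4), np.float64(58.8)] [[569.8, 260.2, 4.0], [669.1, 262.9, 4.0], [671.0, 204.1, 4.0], [571.6, 201.4, 4.0]]
rib [595.4 231.5]
ribtop cross [436.61243432 292.65572328  40.        ]
ribtop disc [595.66841383 231.5020209   40.        ]
```

```bash
python3 -c "
from h import *
plan(436.8,292.7,80,-2.3)"
python3 -m jog '[[0,0,0,-0.010,-0.036,0.03,1],[0,0,0,-0.010,-0.036,0.03,1],[0,0,0,-0.010,-0.036,0.03,1],[0,0,0,-0.010,-0.034,0.03,1],[0,0,0,0,0,0.029,1],[0,0,0,0,0,0,1],[0,0,0,0,0,0,1]]'
python3 -c "
from h import *
plan(436.8,292.7,27,-2.3)"
```

```text
t 4.25 pos [471.3 149.4 229.4] tool x az -2.44 F [ 0.9 -1.1 -0.4] gap 91.6 j [ 17.   7. 107.  -0.  66.  20.]
tilt: tool z [-4.e-04 -8.e-04 -1.e+00]
shift tool mm [ -40.5 -141.8  149.3] az turn -0.14
clock: 4.95
position: [437.7, 292.8, 80.8]
ee_rot: [[0.999, -0.044, -0.001], [-0.044, -0.999, -0.001], [-0.001, 0.001, -1.0]]
force: [0.0, -0.6, 0.1]
finger_gap: 91.9
t 4.95 pos [437.7 292.8  80.8] tool x az -2.5 F [ 0.  -0.6  0.1] gap 91.9 j [ 34.  20. 111.  -0.  48.  36.]
tilt: tool z [-0.001 -0.001 -1.   ]
shift tool mm [-0.8  0.  53.8] az turn -0.2
```

```bash
python3 -m jog '[[0,0,0,-0.001,0,0.02,1],[0,0,0,0,0,0.02,1],[0,0,0,0,0,0.0135,1],[0,0,0,0,0,0,1],[0,0,0,0,0,0,0],[0,0,0,0,0,0,0],[0,0,0,0,0,0,0],[0,0,0,0,0,0,0],[0,0,0,0,0,0,0],[0,0,0,0,0,0,0],[0,0,0,0,0,0,0],[0,0,0,0,0,0,0]]'
python3 -c "
from h import *
plan(436.8,292.7,127,-2.3)"
```

```text
clock: 6.15
position: [436.2, 294.5, 27.1]
ee_rot: [[0.999, -0.042, -0.0], [-0.042, -0.999, -0.0], [-0.0, 0.0, -1.0]]
force: [-0.1, -1.1, 0.5]
finger_gap: 30.0
t 6.15 pos [436.2 294.5  27.1] tool x az -2.39 F [-0.1 -1.1  0.5] gap 30.0 j [ 34.  25. 113.  -0.  42.  36.]
tilt: tool z [-1.e-04 -0.e+00 -1.e+00]
shift tool mm [  0.6   1.8 -99.9] az turn -0.09
```

```bash
python3 -m jog '[[0,0,0,0,0,0,0],[0,0,0,0,0,0,0],[0,0,0,0,0,0,0],[0,0,0,0,0,0,0],[0,0,0,0,0,0,0],[0,0,0,0,0,-0.01,0],[0,0,0,0,0,-0.03,0],[0,0,0,0,0,-0.04,0],[0,0,0,0,0,-0.04,0],[0,0,0,0,0,0,0]]'
python3 - <<'E'
from h import *
s=read_state(); snap('wrist','w3')
plan(471,150,230,-2)
E
```

```text
clock: 7.15
position: [439.0, 296.3, 152.6]
ee_rot: [[0.999, -0.042, 0.007], [-0.042, -0.999, 0.005], [0.007, -0.005, -1.0]]
force: [0.6, 0.7, 0.0]
finger_gap: 0.1
t 7.2 pos [437.8 295.5 150.1] tool x az -2.4 F [ 0.2 -0.2 -0.5] gap 0.4 j [ 34.  15. 109.   0.  56.  36.]
tilt: tool z [ 0.0045  0.003  -1.    ]
shift tool mm [ 39.6 143.7 -80.2] az turn -0.4
```

View pics/w3.png

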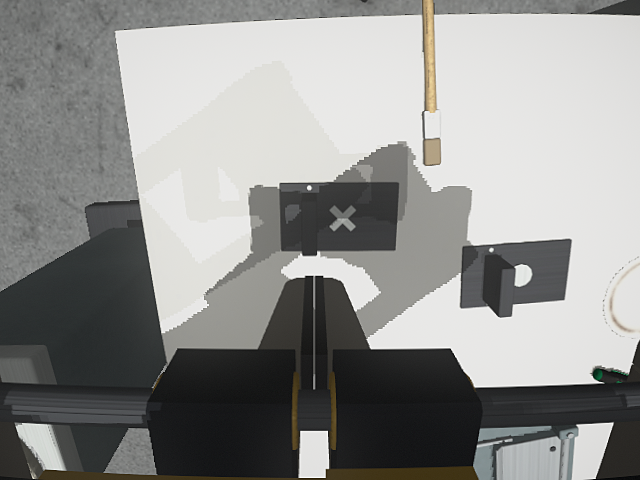

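The gripper missed the rib: the gap is 0 and the plate is still on the table, cross at wrist (342,218). I'll recompute the plate position from this picture.

Run:
```python
from h import *
import pickle
s=read_state(); p=snap('wrist','w4'); pickle.dump((p,s),open('w4.pkl','wb'))
print(s['position'],s['ee_rot'])
w=p2w(p,[(280,182),(399,182),(396,250),(281,250)],4,s); print(w.round(1),w.mean(0))
print(p2w(p,[(342,218)],6,s))
t=optics.capture('top'); a=t['image'][230:290,180:240,::-1]; cv2.imwrite('pics/t4.png',cv2.resize(a,(600,600),interpolation=cv2.INTER_CUBIC))
t=optics.capture('scene'); cv2.imwrite('pics/s4.png',t['image'][:,:,::-1])
```

```text
[437.77187391 295.49427753 150.06154627] [[ 0.99911384 -0.04185356  0.00445184]
 [-0.04186711 -0.9991187   0.0029959 ]
 [ 0.00432253 -0.00317963 -0.9999856 ]]
[[411.6 324.4   4. ]
 [509.5 320.4   4. ]
 [507.9 261.2   4. ]
 [408.6 265.5   4. ]] [459.38755137 292.87654908   4.        ]
[[461.63748697 292.23386828   6.        ]]
```

View pics/w4.png

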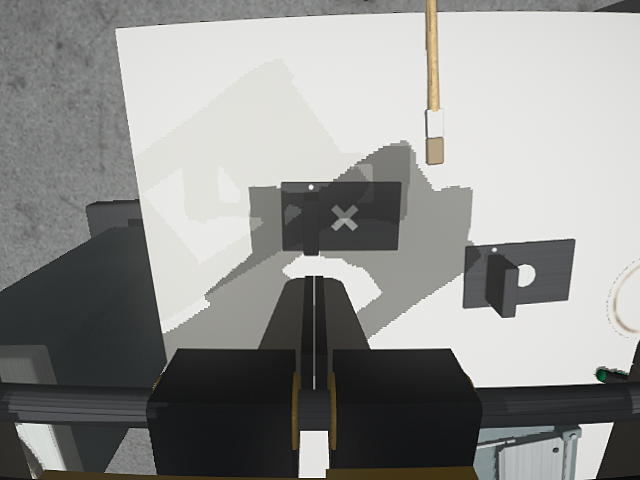

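View pics/s4.png

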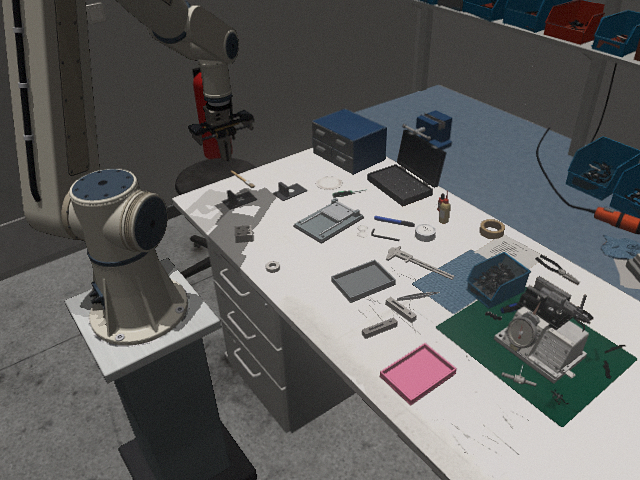

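```bash
python3 -m jog '[[0,0,0,-0.002,0.002,0,0.5],[0,0,0,0,0,0,0.5],[0,0,0,0,0,0,0.5],[0,0,0,0,0,0.02,0.5],[0,0,0,0,0,0.03,0.5],[0,0,0,0,0,0.03,0.5],[0,0,0,0,0,0.025,0.5],[0,0,0,0,0,0,0.5],[0,0,0,0,0,0,0.5]]'
python3 -c "
from h import *
plan(435.6,292.7,26,-2.3)"
```

```text
clock: 8.25
position: [434.0, 292.5, 42.1]
ee_rot: [[0.999, -0.042, -0.001], [-0.042, -0.999, -0.001], [-0.001, 0.001, -1.0]]
force: [1.7, -0.1, 0.1]
finger_gap: 45.7
t 8.25 pos [434.  292.5  42.1] tool x az -2.39 F [ 1.7 -0.1  0.1] gap 45.7 j [ 34.  24. 113.  -0.  43.  36.]
tilt: tool z [-1.e-03 -7.e-04 -1.e+00]
shift tool mm [ 1.6 -0.3 16.1] az turn -0.09
```

```bash
python3 -m jog '[[0,0,0,0.001,0,0.016,0.5],[0,0,0,0,0,0,0.5],[0,0,0,0,0,0,0],[0,0,0,0,0,0,0],[0,0,0,0,0,0,0],[0,0,0,0,0,0,0],[0,0,0,0,0,0,0],[0,0,0,0,0,0,0],[0,0,0,0,0,0,0]]'
python3 -c "
from h import *
plan(435.6,292.7,26,-2.3)"
```

```text
clock: 9.15
position: [436.0, 293.1, 27.3]
ee_rot: [[0.999, -0.042, 0.002], [-0.042, -0.999, 0.001], [0.002, -0.001, -1.0]]
force: [-1.6, -1.0, 13.0]
finger_gap: 0.5
t 9.15 pos [436.  293.1  27.3] tool x az -2.39 F [-1.6 -1.  13. ] gap 0.5 j [ 34.  25. 113.  -0.  41.  36.]
tilt: tool z [ 0.0016  0.001  -1.    ]
shift tool mm [-0.4  0.4  1.3] az turn -0.09
```

Run:
```python
from h import *
snap('wrist','w5')
t=optics.capture('scene'); a=t['image'][130:240,170:310,::-1]; cv2.imwrite('pics/s5.png',cv2.resize(a,None,fx=5,fy=5,interpolation=cv2.INTER_CUBIC))
```

```text
(no output)
```

View pics/w5.png

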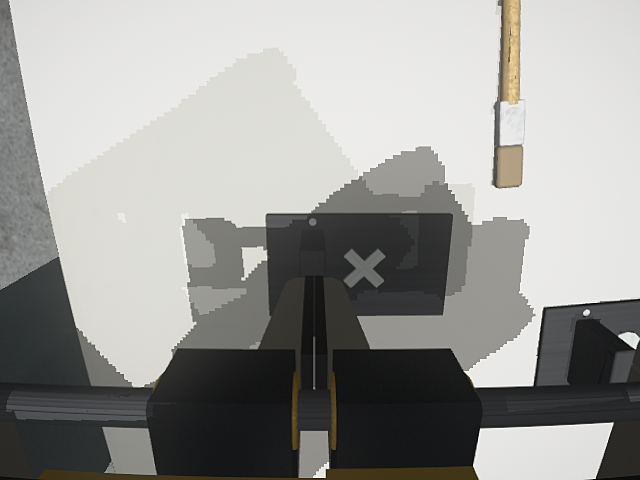

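View pics/s5.png

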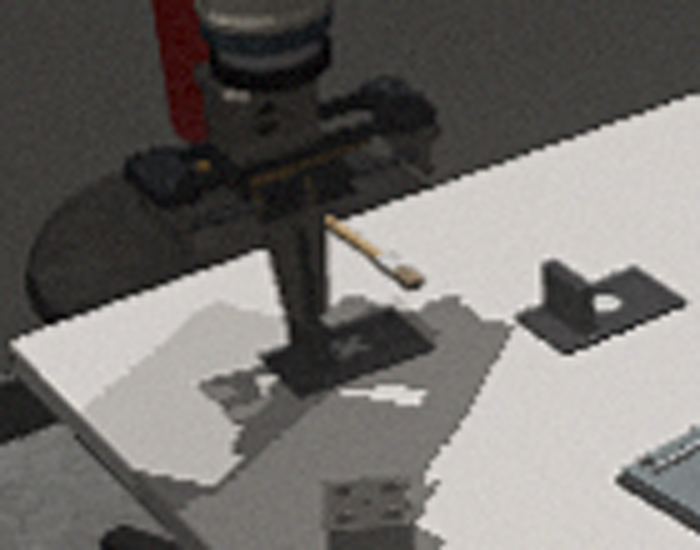

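The closed fingertips are resting on the rib's top, at wrist (313,278), with the TCP reading z=27. So the tips really stand about 13 mm behind the reported TCP rather than 17 mm ahead. I'll lift, open and go about 30 mm lower while watching the force.

```bash
python3 -m jog '[[0,0,0,0,0,-0.015,0.5],[0,0,0,0,0,0,0.5],[0,0,0,0,0,0,0.5],[0,0,0,0,0,0,0.5],[0,0,0,0,0,0,0.5],[0,0,0,0,0,0,0.5],[0,0,0,0,0,0.01,0.5],[0,0,0,0,0,0.01,0.5],[0,0,0,0,0,0,0.5]]'
python3 -m jog '[[0,0,0,0,0,0.01,0.5],[0,0,0,0,0,0.005,0.5],[0,0,0,0,0,0,0.5]]'
python3 -c "
from h import *
plan(435.6,292.7,-3,-2.3)"
```

```text
clock: 10.15
position: [434.0, 291.8, 19.3]
ee_rot: [[0.999, -0.042, -0.002], [-0.042, -0.999, -0.002], [-0.002, 0.002, -1.0]]
force: [0.3, 0.1, -0.1]
finger_gap: 46.0
clock: 10.45
position: [434.6, 292.2, 5.1]
ee_rot: [[0.999, -0.042, -0.001], [-0.042, -0.999, -0.001], [-0.001, 0.001, -1.0]]
force: [-0.3, 0.2, -0.6]
finger_gap: 46.3
t 10.45 pos [434.6 292.2   5.1] tool x az -2.39 F [-0.3  0.2 -0.6] gap 46.3 j [ 34.  27. 114.  -0.  39.  36.]
tilt: tool z [-1.3e-03 -9.0e-04 -1.0e+00]
shift tool mm [ 1.  -0.6  8.1] az turn -0.09
```

```bash
python3 -m jog '[[0,0,0,0.001,0,0.004,0.5],[0,0,0,0,0,0.003,0.5],[0,0,0,0,0,0,0],[0,0,0,0,0,0,0],[0,0,0,0,0,0,0],[0,0,0,0,0,0,0],[0,0,0,0,0,0,0],[0,0,0,0,0,0,0],[0,0,0,0,0,0,0]]'
python3 -c "
from h import *
plan(435.6,292.7,26,-2.3)
snap('wrist','w6')"
```

```text
clock: 11.35
position: [436.3, 292.6, -0.8]
ee_rot: [[0.999, -0.042, 0.0], [-0.042, -0.999, 0.0], [0.0, -0.0, -1.0]]
force: [-0.3, -0.3, 2.7]
finger_gap: 12.1
t 11.35 pos [436.3 292.6  -0.8] tool x az -2.39 F [-0.3 -0.3  2.7] gap 12.1 j [ 34.  28. 114.  -0.  38.  36.]
tilt: tool z [ 2.e-04  1.e-04 -1.e+00]
shift tool mm [ -0.7  -0.1 -26.8] az turn -0.09
```

View pics/w6.png

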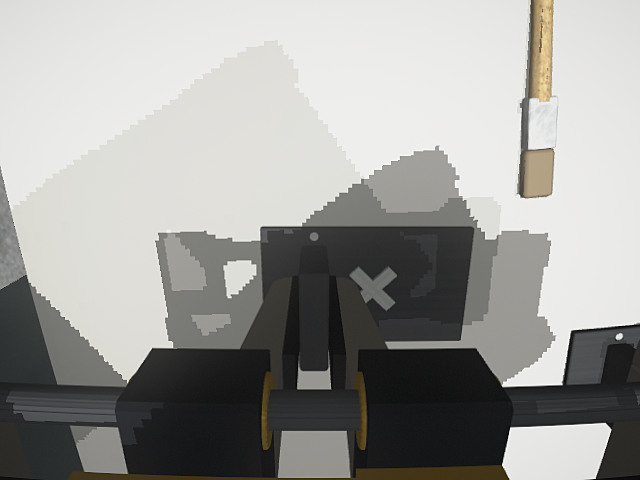

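```bash
python3 -m jog '[[0,0,0,0,0,-0.01,0],[0,0,0,0,0,-0.025,0],[0,0,0,0,0,-0.03,0],[0,0,0,0.005,0.02,-0.03,0],[0,0,0,0.006,0.04,-0.015,0],[0,0,0,0.006,0.04,0,0],[0,0,0,0.006,0.04,0,0],[0,0,0,0.006,0.04,0,0],[0,0,0,0.006,0.04,0,0],[0,0,0,0.006,0.04,0,0],[0,0,0,0.006,0.04,0,0],[0,0,0,0.006,0.04,0,0]]'
python3 -c "
from h import *
plan(494,-266,110,-7.1)"
```

```text
clock: 12.6
position: [474.8, -51.1, 109.7]
ee_rot: [[0.999, -0.042, 0.001], [-0.042, -0.999, -0.0], [0.001, 0.0, -1.0]]
force: [1.0, 0.1, -1.1]
finger_gap: 12.1
t 12.6 pos [474.8 -51.1 109.7] tool x az -2.39 F [ 1.   0.1 -1.1] gap 12.1 j [ -6.  14. 116.   0.  50.  -4.]
tilt: tool z [ 5.e-04 -0.e+00 -1.e+00]
shift tool mm [ 28.2 213.9  -0.3] az turn 4.71
```

```bash
python3 -m jog '[[0,0,0,0.006,0.04,0,0],[0,0,0,0.006,0.04,0,0],[0,0,0,0.006,0.04,0,0],[0,0,0,0.006,0.04,0,0],[0,0,0,0.004,0.036,0.01,0],[0,0,4.7,0,0,0.02,0],[0,0,0,0,0,0,0],[0,0,0,0,0,0,0]]'
python3 -c "
from h import *
plan(494,-266,4,-7.1)
snap('wrist','w7')"
```

```text
clock: 13.4
position: [494.1, -245.9, 79.3]
ee_rot: [[0.993, -0.122, -0.001], [-0.122, -0.993, 0.001], [-0.001, -0.001, -1.0]]
force: [-0.2, -1.2, -0.8]
finger_gap: 11.9
t 13.4 pos [ 494.1 -245.9   79.3] tool x az -6.98 F [-0.2 -1.2 -0.8] gap 11.9 j [-27.  22. 108.   0.  49. -20.]
tilt: tool z [-1.2e-03  7.0e-04 -1.0e+00]
shift tool mm [ 2.4 20.  75.3] az turn 0.12
```

View pics/w7.png

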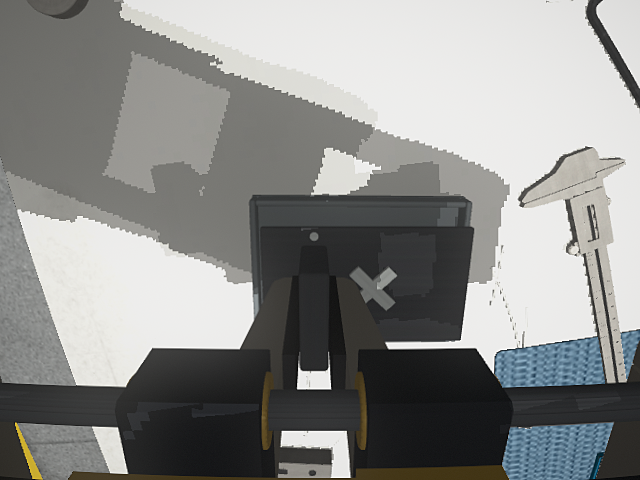

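The plate hangs level over the tray. The tray's +y rim corners are at wrist (251,196) and (471,196).

```bash
python3 - <<'E'
from h import *
s=read_state();p=optics.capture('wrist')
w=p2w(p,[(251,196),(471,196)],18,s);print(w)
y=np.radians(-7.1);print(w.mean(0)[:2]+50*np.array([np.sin(y),-np.cos(y)]))
E
python3 -m jog '[[0,0,0,0.002,0.02,0.01,0],[0,0,0,0,0,0.03,0],[0,0,0,0,0,0.02,0],[0,0,0,0,0,0.008,0],[0,0,0,0,0,0,0]]'
python3 -c "
from h import *
plan(494,-266,3,-7.1)
snap('wrist','w8')"
```

```text
[[ 459.81415141 -208.90991435   18.        ]
 [ 595.53314182 -225.22330437   18.        ]]
[ 521.49357278 -266.68320625]
clock: 14.0
position: [494.1, -265.8, 10.9]
ee_rot: [[0.993, -0.122, -0.001], [-0.122, -0.993, 0.001], [-0.001, -0.0, -1.0]]
force: [-0.4, 0.3, -0.2]
finger_gap: 12.0
t 14.0 pos [ 494.1 -265.8   10.9] tool x az -7.01 F [-0.4  0.3 -0.2] gap 12.0 j [-28.  29. 109.   0.  42. -21.]
tilt: tool z [-1.e-03  6.e-04 -1.e+00]
shift tool mm [-0.   0.2  7.9] az turn 0.09
```

View pics/w8.png

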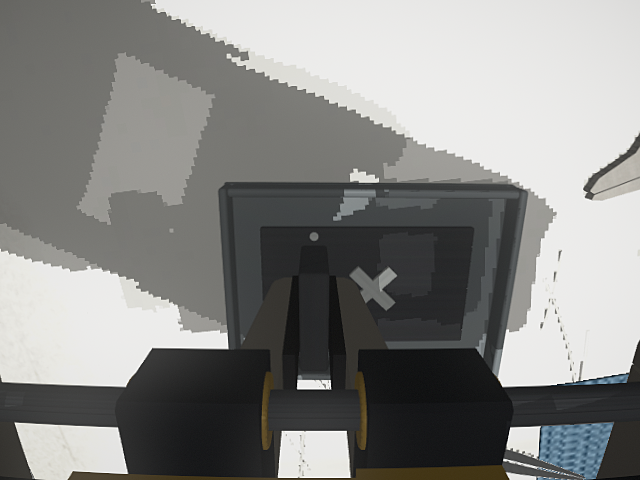

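The plate is well inside the tray. I'll lower it to contact.

```bash
python3 -m jog '[[0,0,0,0.001,0,0.004,0],[0,0,0,0,0,0.002,0],[0,0,0,0,0,0.001,0],[0,0,0,0,0,0,0]]'
```

```text
clock: 14.45
position: [495.3, -266.7, 4.3]
ee_rot: [[0.992, -0.123, 0.0], [-0.123, -0.992, -0.0], [0.0, 0.0, -1.0]]
force: [0.1, 0.4, -1.3]
finger_gap: 11.7
```

```bash
python3 -m jog '[[0,0,0,0,0,0.001,0],[0,0,0,0,0,0,0]]'; python3 -m jog '[[0,0,0,0,0,0.0005,0],[0,0,0,0,0,0,0]]'
```

```text
clock: 14.65
position: [495.4, -266.8, 3.3]
ee_rot: [[0.992, -0.123, 0.0], [-0.123, -0.992, -0.0], [0.0, 0.0, -1.0]]
force: [0.2, 0.3, 0.3]
finger_gap: 11.7
clock: 14.85
position: [495.4, -266.8, 3.2]
ee_rot: [[0.992, -0.124, 0.0], [-0.124, -0.992, -0.0], [0.0, 0.0, -1.0]]
force: [-2.3, 1.2, 7.3]
finger_gap: 11.6
```

```bash
python3 -m jog '[[0,0,0,0,0,0,0.35],[0,0,0,0,0,0,0.35],[0,0,0,0,0,0,0.35],[0,0,0,0,0,0,0.35],[0,0,0,0,0,-0.01,0.35],[0,0,0,0,0,-0.03,0.35],[0,0,0,0,0,-0.03,0.5],[0,0,0,0,0,-0.03,0.5],[0,0,0,0,0,0,0.5]]'
python3 -c "
from h import *
snap('wrist','w9')
plan(595.4,231.6,90,1.5)"
```

```text
clock: 15.75
position: [497.7, -268.0, 107.1]
ee_rot: [[0.992, -0.124, 0.006], [-0.124, -0.992, -0.003], [0.007, 0.003, -1.0]]
force: [-0.2, 0.9, -0.3]
finger_gap: 45.7
t 15.8 pos [ 496.7 -267.4  105.1] tool x az -7.1 F [ 0.3 -0.4 -0.4] gap 45.5 j [-28.  21. 106.   0.  52. -21.]
tilt: tool z [ 0.004  -0.0021 -1.    ]
shift tool mm [  36.3 -507.4   14.4] az turn -8.6
```

View pics/w9.png

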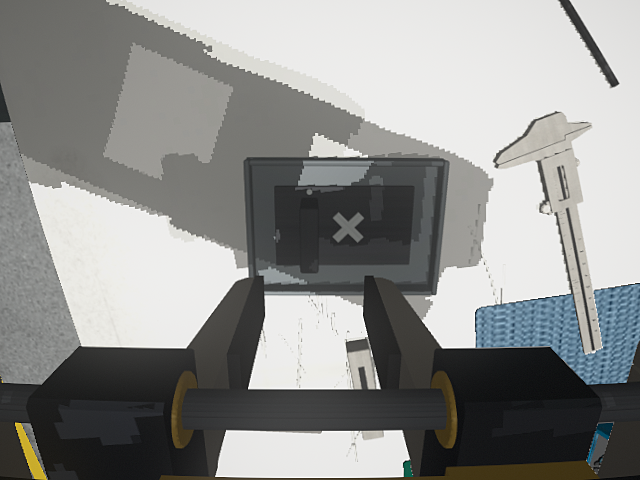

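The reject plate lies flat in the grey tray with its rib up. Next I'll hover over the fixture and measure it.

```bash
python3 -m jog '[[0,0,-8.5,0,0,-0.03,0.5],[0,0,0,0.0157,-0.0357,-0.015,0.5],[0,0,0,0.0157,-0.0357,-0.015,0.5],[0,0,0,0.0157,-0.0357,-0.015,0.5],[0,0,0,0.0157,-0.0357,-0.015,0.5],[0,0,0,0.0157,-0.0357,-0.015,0.5],[0,0,0,0.0157,-0.0357,-0.015,0.5],[0,0,0,0.0157,-0.0357,-0.015,0.5],[0,0,0,0,0,0,0.5],[0,0,0,0,0,0,0.5]]'
python3 - <<'E'
from h import *
import pickle
s=read_state(); p=snap('wrist','w10'); pickle.dump((p,s),open('w10.pkl','wb'))
plan(595.4,231.6,90,1.5)
E
```

```text
clock: 16.8
position: [598.5, -13.6, 236.5]
ee_rot: [[1.0, 0.026, -0.002], [0.026, -1.0, -0.0], [-0.002, 0.0, -1.0]]
force: [-0.5, 0.1, 0.1]
finger_gap: 45.7
t 16.85 pos [598.  -14.4 236.3] tool x az 1.45 F [-0.4 -0.2 -0.6] gap 45.7 j [-2. 16. 95. -0. 69. -3.]
tilt: tool z [-2.3e-03 -4.0e-04 -1.0e+00]
shift tool mm [   4.  -246.1  146.2] az turn -0.05
```

View pics/w10.png

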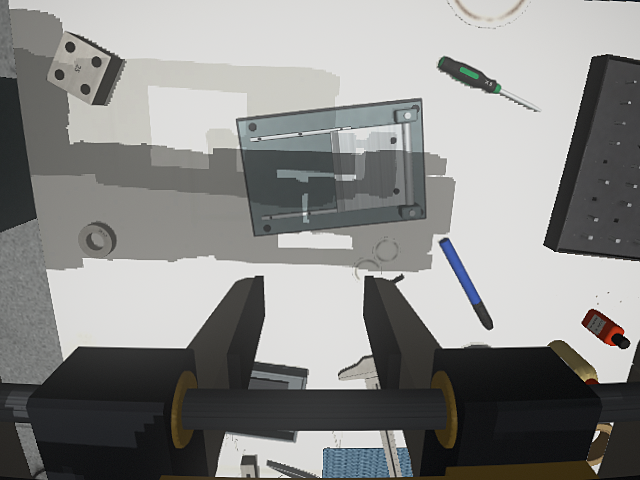

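Run:
```python
from h import *
a=cv2.imread('pics/w10.png')[85:250,225:440];cv2.imwrite('pics/w10c.png',cv2.resize(a,None,fx=3.6,fy=3.6,interpolation=cv2.INTER_CUBIC))
```

```text
(no output)
```

View pics/w10c.png

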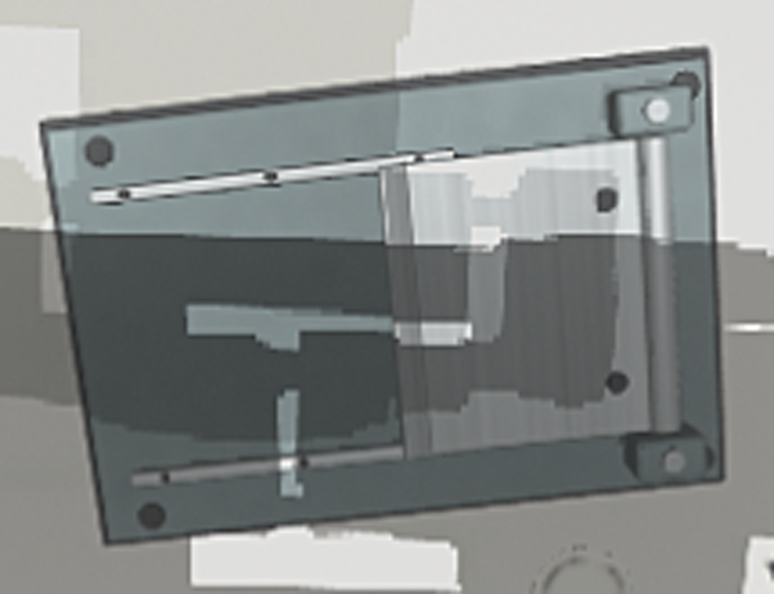

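```bash
cat > fx.py <<'E'
from h import *
import pickle
p,s=pickle.load(open('w10.pkl','rb'))
f=lambda c:[(225+x/3.6,85+y/3.6) for x,y in c]
w=p2w(p,f([(41,124),(708,50),(723,478),(107,543)]),12,s)
e=(w[1]+w[2]-w[0]-w[3]); yaw=np.degrees(np.arctan2(e[1],e[0]))
print('bed',w.mean(0).round(1),yaw.round(2),[np.linalg.norm(w[i]-w[(i+1)%4]).round(1) for i in range(4)])
for a,b in [(0,1),(3,2)]:
    d=w[b]-w[a];print(np.degrees(np.arctan2(d[1],d[0])).round(2))
c=w.mean(0)[:2];
r=p2w(p,f([(90,196),(455,155),(133,478)]),17,s)
d=(r[1]-r[0]); print('rail yaw',np.degrees(np.arctan2(d[1],d[0])).round(2),np.linalg.norm(d))
l=p2w(p,f([(380,168),(405,458)]),20.5,s); d=l[0]-l[1];print('leaf',l.round(1),np.degrees(np.arctan2(-d[0],d[1])).round(2),np.linalg.norm(d),l.mean(0))
y=np.radians(yaw);R=np.array([[np.cos(y),-np.sin(y)],[np.sin(y),np.cos(y)]])
print('in fixture coords: rails',((r[:,:2]-c)@R).round(1).tolist(),'leaf',((l[:,:2]-c)@R).round(1).tolist())
E
python3 fx.py
```

```text
bed [618.1  13.5  12. ] 7.79 [np.float64(181.6), np.float64(119.7), np.float64(181.0), np.float64(120.0)]
7.75
7.83
rail yaw 7.74 99.55133146107529
leaf [[612.4  51.5  20.5]
 [622.4 -28.2  20.5]] 7.2 80.28889689025937 [617.39531387  11.67747669  20.5       ]
in fixture coords: rails [[-79.5, 39.6], [20.0, 39.5], [-79.2, -40.1]] leaf [[-0.5, 38.4], [-1.4, -41.9]]
```

Fixture is at about (618,13), yaw 7.75°, and the rails, bed and leaf agree to within 2 mm. Now to the disc plate.

```bash
python3 -m jog '[[0,0,0,0,-0.041,0.02,0.5],[0,0,0,0.001,-0.041,0.025,0.5],[0,0,0,0.001,-0.041,0.03,0.5],[0,0,0,0.001,-0.041,0.03,0.5],[0,0,0,0.001,-0.041,0.03,0.5],[0,0,0,0,-0.041,0.02,0.5],[0,0,0,0,0,0.02,0.5],[0,0,0,0,0,0,0.5],[0,0,0,0,0,0,0.5]]'
python3 - <<'E'
from h import *
import pickle
plan(595.4,231.6,-2,1.5)
s=read_state(); p=snap('wrist','w11'); pickle.dump((p,s),open('w11.pkl','wb'))
E
```

```text
clock: 17.75
position: [596.4, 228.2, 63.4]
ee_rot: [[1.0, 0.023, -0.002], [0.023, -1.0, -0.001], [-0.002, 0.001, -1.0]]
force: [-0.3, -0.4, -0.6]
finger_gap: 46.1
t 17.75 pos [596.4 228.2  63.4] tool x az 1.33 F [-0.3 -0.4 -0.6] gap 46.1 j [21. 30. 98. -0. 52. 19.]
tilt: tool z [-0.002  -0.0011 -1.    ]
shift tool mm [-0.8 -3.5 65.4] az turn -0.17
```

View pics/w11.png

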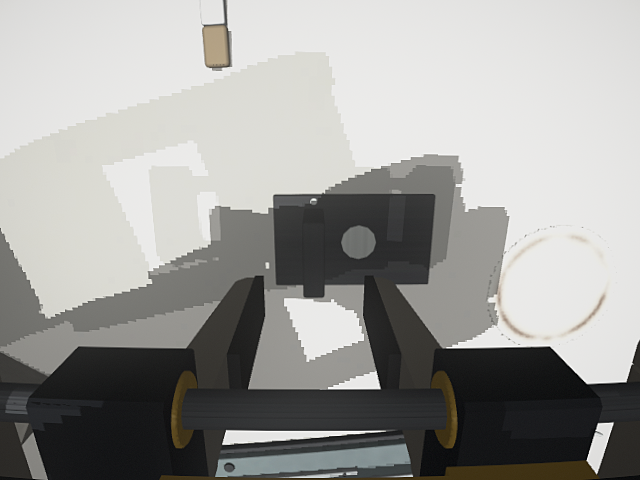

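The disc plate is centred between the open fingers, with its rib at column 314. I'll descend and grip.

```bash
python3 -m jog '[[0,0,0,0,-0.003,0.02,0.5],[0,0,0,0,0,0.025,0.5],[0,0,0,0,0,0.014,0.5],[0,0,0,0,0,0.006,0.5],[0,0,0,0,0,0,0.5],[0,0,0,0,0,0,0.5]]'
python3 -m jog '[[0,0,0,0,0,0,0],[0,0,0,0,0,0,0],[0,0,0,0,0,0,0],[0,0,0,0,0,0,0],[0,0,0,0,0,0,0],[0,0,0,0,0,0,0],[0,0,0,0,0,0,0]]'
python3 - <<'E'
from h import *
plan(595.4,231.6,-2,1.5)
E
```

```text
clock: 18.4
position: [597.6, 232.9, 0.0]
ee_rot: [[1.0, 0.024, 0.001], [0.024, -1.0, 0.0], [0.001, -0.0, -1.0]]
force: [-0.7, 0.9, -0.4]
finger_gap: 45.8
clock: 19.1
position: [596.8, 233.0, -0.8]
ee_rot: [[1.0, 0.024, -0.0], [0.024, -1.0, 0.0], [-0.0, -0.0, -1.0]]
force: [-0.8, -0.7, 4.0]
finger_gap: 11.7
t 19.1 pos [596.8 233.   -0.8] tool x az 1.4 F [-0.8 -0.7  4. ] gap 11.7 j [21. 35. 99.  0. 46. 20.]
tilt: tool z [-0.e+00  1.e-04 -1.e+00]
shift tool mm [-1.5  1.4  1.2] az turn -0.1
```

```bash
python3 -m jog '[[0,0,0,0,0,-0.01,0],[0,0,0,0,0,-0.02,0],[0,0,0,0,0,-0.03,0],[0,0,-6.35,0,0,-0.02,0],[0,0,0,-0.015,0.036,0,0],[0,0,0,-0.015,0.036,0,0],[0,0,0,-0.015,0.036,0,0],[0,0,0,-0.015,0.036,0,0],[0,0,0,-0.015,0.036,0,0],[0,0,0,-0.015,0.036,0,0],[0,0,0,0,0,0,0],[0,0,0,0,0,0,0]]'
python3 - <<'E'
from h import *
import pickle
plan(533.8,1.5,40,7.75)
s=read_state(); p=snap('wrist','w12'); pickle.dump((p,s),open('w12.pkl','wb'))
E
```

```text
clock: 20.3
position: [536.9, 6.1, 79.5]
ee_rot: [[0.991, 0.133, 0.001], [0.133, -0.991, 0.0], [0.001, -0.0, -1.0]]
force: [-0.5, 0.7, -1.3]
finger_gap: 12.1
t 20.3 pos [536.9   6.1  79.5] tool x az 7.63 F [-0.5  0.7 -1.3] gap 12.1 j [  0.  21. 110.   0.  48.  -7.]
tilt: tool z [ 6.e-04  2.e-04 -1.e+00]
shift tool mm [-3.7  4.2 39.5] az turn -0.12
```

View pics/w12.png

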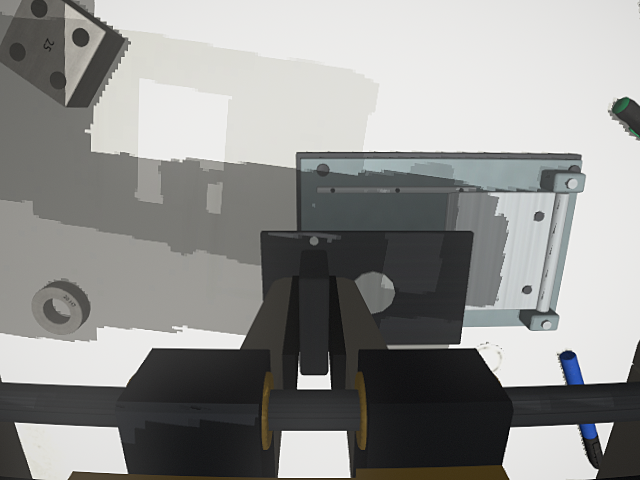

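The plate is held level and is parallel to the fixture. I'll measure the plate and the rail from this picture.

Run:
```python
from h import *
a=cv2.imread('pics/w12.png')[140:360,250:600];cv2.imwrite('pics/w12c.png',cv2.resize(a,None,fx=2.28,fy=2.28,interpolation=cv2.INTER_CUBIC))
```

```text
(no output)
```

View pics/w12c.png

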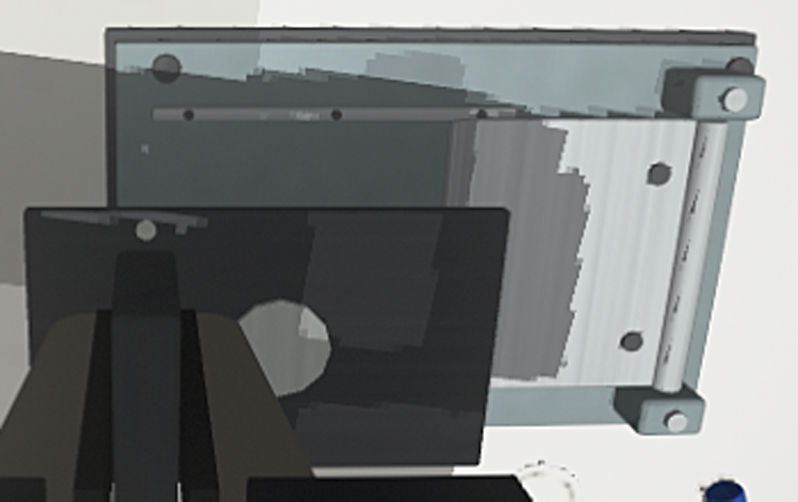

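Run:
```python
from h import *
import pickle
p,s=pickle.load(open('w12.pkl','rb'))
f=lambda c:[(250+x/2.28,140+y/2.28) for x,y in c]
R=s['ee_rot'];P=s['position']
tool=lambda w:((w-P)@R).round(1)
w=p2w(p,f([(25,209),(510,209),(481,466)]),79.5+4.8,s);t=tool(w);print('plate tool',t.tolist(), np.linalg.norm(w[1]-w[0]),np.linalg.norm(w[1]-w[2]))
b=p2w(p,f([(115,43),(757,45)]),12,s);print('bed',b.round(1),np.degrees(np.arctan2(*(b[1]-b[0])[[1,0]])),np.linalg.norm(b[1]-b[0]))
y=np.radians(7.75);n=np.array([np.sin(y),-np.cos(y)])
print('bed centre',b.mean(0)[:2]+59*n)
r=p2w(p,f([(153,113),(515,112)]),17,s);print('rail',r.round(1),np.linalg.norm(r[1]-r[0]))
rx=r.mean(0)[:2]+39.5*n; ux=np.array([np.cos(y),np.sin(y)]); print('centre from rail',rx+30*ux)
```

```text
plate tool [[-24.5, -29.1, -4.8], [74.4, -29.2, -4.7], [75.0, 30.8, -4.7]] 98.80362235434447 59.95733711882519
bed [[521.4  59.2  12. ]
 [698.5  83.9  12. ]] 7.9483044032764765 178.7543019045326
bed centre [617.88792822  13.06100909]
rail [[534.   42.5  17. ]
 [631.9  56.2  17. ]] 98.852433121805
centre from rail [618.0094401   14.22081908]
```

```bash
python3 -m jog '[[0,0,-0.12,-0.0036,0.0028,0.02,0],[0,0,0,0,0,0.025,0],[0,0,0,0,0,0.015,0],[0,0,0,0,0,0.003,0],[0,0,0,0,0,0,0],[0,0,0,0,0,0,0]]'
python3 - <<'E'
from h import *
import pickle
plan(533.7,2.8,11.2,7.75)
s=read_state(); p=snap('wrist','w13'); pickle.dump((p,s),open('w13.pkl','wb'))
E
```

```text
clock: 20.95
position: [534.4, 4.1, 16.8]
ee_rot: [[0.99, 0.138, 0.001], [0.138, -0.99, 0.0], [0.001, 0.0, -1.0]]
force: [-0.0, -0.1, -1.0]
finger_gap: 11.8
t 20.95 pos [534.4   4.1  16.8] tool x az 7.91 F [-0.  -0.1 -1. ] gap 11.8 j [  0.  27. 112.   0.  41.  -8.]
tilt: tool z [ 1.2e-03  1.0e-04 -1.0e+00]
shift tool mm [-0.9  1.1  5.6] az turn 0.16
```

View pics/w13.png

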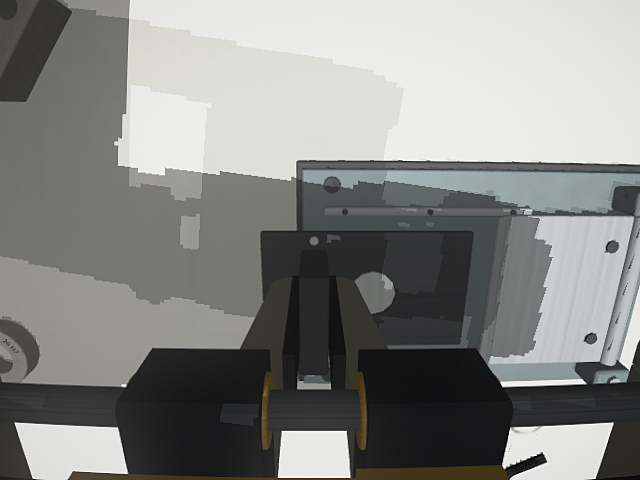

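```bash
python3 -m jog '[[0,0,0.1,0,0.0005,0.003,0],[0,0,0,0,0,0.0015,0],[0,0,0,0,0,0,0]]'; python3 -m jog '[[0,0,0,0,0,0.0008,0],[0,0,0,0,0,0,0]]'
```

```text
clock: 21.3
position: [533.7, 2.9, 11.6]
ee_rot: [[0.991, 0.135, 0.0], [0.135, -0.991, 0.0], [0.0, -0.0, -1.0]]
force: [0.9, 0.2, -0.9]
finger_gap: 12.0
clock: 21.5
position: [533.8, 2.9, 11.2]
ee_rot: [[0.991, 0.135, 0.0], [0.135, -0.991, -0.0], [0.0, 0.0, -1.0]]
force: [-3.1, -0.1, 3.8]
finger_gap: 11.7
```

```bash
python3 -m jog '[[0,0,0,0.003,0,0,0],[0,0,0,0.003,0,0,0],[0,0,0,0.003,0,0,0],[0,0,0,0.003,0,0,0],[0,0,0,0.003,0,0,0],[0,0,0,0.003,0,0,0],[0,0,0,0,0,0,0]]'
python3 - <<'E'
from h import *
plan(573.3,8.2,11.2,7.75); snap('wrist','w14')
E
```

```text
clock: 22.2
position: [551.8, 5.4, 11.2]
ee_rot: [[0.991, 0.135, 0.0], [0.135, -0.991, -0.0], [0.0, 0.0, -1.0]]
force: [-2.2, 0.8, 5.0]
finger_gap: 11.6
t 22.2 pos [551.8   5.4  11.2] tool x az 7.77 F [-2.2  0.8  5. ] gap 11.6 j [  0.  28. 110.  -0.  41.  -7.]
tilt: tool z [ 2.e-04 -0.e+00 -1.e+00]
shift tool mm [21.7  0.1 -0. ] az turn 0.02
```

View pics/w14.png

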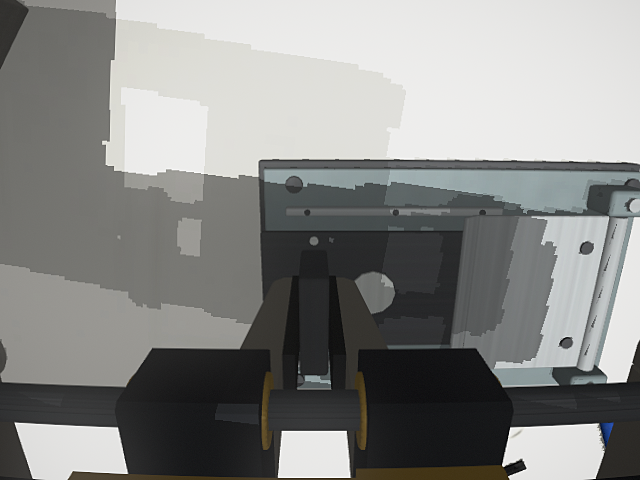

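The leading edge has gone under the leaf, whose edge is at column 464, and the leaf is not lifted. I'll carry on toward the stop.

```bash
python3 -m jog '[[0,0,0,0.003,0,0,0],[0,0,0,0.003,0,0,0],[0,0,0,0.003,0,0,0],[0,0,0,0.003,0,0,0],[0,0,0,0.003,0,0,0],[0,0,0,0.002,0,0,0],[0,0,0,0,0,0,0]]'
python3 -m jog '[[0,0,0,0.001,0,0,0],[0,0,0,0.001,0,0,0],[0,0,0,0,0,0,0]]'
python3 -m jog '[[0,0,0,0.001,0,0,0],[0,0,0,0,0,0,0]]'
python3 - <<'E'
from h import *
plan(573.3,8.2,11.2,7.75)
E
```

```text
clock: 22.95
position: [568.2, 7.7, 11.2]
ee_rot: [[0.991, 0.135, -0.0], [0.135, -0.991, -0.0], [-0.0, -0.0, -1.0]]
force: [-2.2, -0.4, 6.9]
finger_gap: 11.6
clock: 23.25
position: [569.9, 7.9, 11.2]
ee_rot: [[0.991, 0.135, -0.001], [0.135, -0.991, -0.0], [-0.001, -0.0, -1.0]]
force: [-4.4, -0.3, 8.2]
finger_gap: 11.5
clock: 23.45
position: [570.8, 8.0, 11.2]
ee_rot: [[0.991, 0.135, -0.001], [0.135, -0.991, -0.0], [-0.001, -0.0, -1.0]]
force: [-4.6, -0.3, 8.1]
finger_gap: 11.7
t 23.45 pos [570.8   8.   11.2] tool x az 7.77 F [-4.6 -0.3  8.1] gap 11.7 j [  1.  30. 108.  -0.  42.  -7.]
tilt: tool z [-1.e-03 -1.e-04 -1.e+00]
shift tool mm [ 2.5  0.2 -0. ] az turn 0.02
```

```bash
python3 -m jog '[[0,0,0,0.001,0,-0.0002,0],[0,0,0,0,0,0,0]]'
python3 -m jog '[[0,0,0,0.001,0,0,0],[0,0,0,0,0,0,0]]'
```

```text
clock: 23.65
position: [572.3, 8.2, 11.2]
ee_rot: [[0.991, 0.135, -0.0], [0.135, -0.991, -0.0], [-0.0, 0.0, -1.0]]
force: [-2.3, -0.4, 5.4]
finger_gap: 11.6
clock: 23.85
position: [573.0, 8.3, 11.2]
ee_rot: [[0.991, 0.135, -0.001], [0.135, -0.991, -0.0], [-0.001, -0.0, -1.0]]
force: [-4.4, -1.1, 6.9]
finger_gap: 11.2
```

```bash
python3 -m jog '[[0,0,0,0.001,0,0,0],[0,0,0,0,0,0,0]]'
python3 -m jog '[[0,0,0,0.0005,0,0,0],[0,0,0,0,0,0,0]]'
```

```text
clock: 24.05
position: [573.5, 8.4, 11.1]
ee_rot: [[0.991, 0.135, -0.002], [0.135, -0.991, -0.0], [-0.002, -0.0, -1.0]]
force: [-5.7, -0.7, 8.6]
finger_gap: 11.7
clock: 24.25
position: [573.5, 8.4, 11.2]
ee_rot: [[0.991, 0.135, -0.002], [0.135, -0.991, -0.0], [-0.002, -0.0, -1.0]]
force: [-8.1, -1.4, 10.7]
finger_gap: 11.4
```

```bash
python3 -m jog '[[0,0,0,0.0005,0,-0.0001,0],[0,0,0,0,0,0,0]]'
python3 - <<'E'
from h import *
import pickle
plan(573.3,8.2,11.2,7.75); s=read_state(); p=snap('wrist','w15'); pickle.dump((p,s),open('w15.pkl','wb'))
a=cv2.imread('pics/w15.png')[140:400,200:560];cv2.imwrite('pics/w15c.png',cv2.resize(a,None,fx=2.2,fy=2.2,interpolation=cv2.INTER_CUBIC))
E
```

```text
clock: 24.45
position: [573.4, 8.4, 11.1]
ee_rot: [[0.991, 0.135, -0.003], [0.135, -0.991, -0.0], [-0.003, -0.0, -1.0]]
force: [-9.6, -1.8, 11.2]
finger_gap: 12.0
t 24.45 pos [573.4   8.4  11.1] tool x az 7.78 F [-9.6 -1.8 11.2] gap 12.0 j [  1.  30. 107.  -0.  43.  -7.]
tilt: tool z [-3.4e-03 -3.0e-04 -1.0e+00]
shift tool mm [-0.2  0.2 -0.1] az turn 0.03
```

View pics/w15c.png

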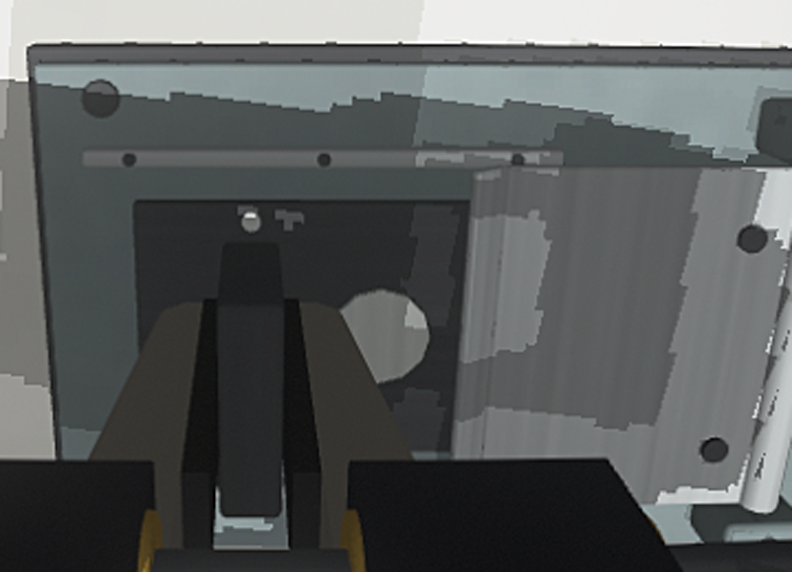

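```bash
python3 - <<'E'
from h import *
import pickle
p,s=pickle.load(open('w15.pkl','rb'))
f=lambda c:[(200+x/2.2,140+y/2.2) for x,y in c]
y=np.radians(7.76);c=np.array([618,13.5]);R=np.array([[np.cos(y),-np.sin(y)],[np.sin(y),np.cos(y)]])
for n,q,z in [('plate TL',(134,202),16),('leaf corner',(473,170),20.5),('bed TL',(35,64),12),('rail',(83,158),17),('rail in',(300,166),17)]:
    print(n,((p2w(p,f([q]),z,s)[0,:2]-c)@R).round(1))
E
python3 -m jog '[[0,0,0,-0.0004,0,0,0],[0,0,0,0,0,0,0],[0,0,0,0,0,0,0]]'
python3 - <<'E'
from h import *
plan(573.3,8.2,11.2,7.75); print(read_state()['moment'])
E
```

```text
plate TL [-69.3  30. ]
leaf corner [ 0.2 38.2]
bed TL [-89.3  58.4]
rail [-79.3  39.8]
rail in [-34.7  38.1]
clock: 24.8
position: [573.5, 8.4, 11.2]
ee_rot: [[0.991, 0.135, -0.003], [0.135, -0.991, -0.0], [-0.003, -0.0, -1.0]]
force: [-7.2, -1.8, 9.1]
finger_gap: 12.0
t 24.8 pos [573.5   8.4  11.2] tool x az 7.77 F [-7.2 -1.8  9.1] gap 12.0 j [  1.  30. 108.  -0.  43.  -7.]
tilt: tool z [-2.6e-03 -2.0e-04 -1.0e+00]
shift tool mm [-0.2  0.2 -0. ] az turn 0.02
[-0.24765578  0.90615596 -0.02345939]
```

The trailing edge is at fixture x = -69.3 mm (home is -70) and y is centred. I'll add a slight press and take a final look from the scene and top cameras.

```bash
python3 -m jog '[[0,0,0,0,0,0.0001,0],[0,0,0,0,0,0,0],[0,0,0,0,0,0,0],[0,0,0,0,0,0,0]]'
python3 - <<'E'
from h import *
p=optics.capture('scene');q=optics.capture('top')
a=cv2.resize(p['image'][150:310,270:430,::-1],(400,400),interpolation=cv2.INTER_CUBIC);b=cv2.resize(q['image'][180:290,200:400,::-1],(727,400),interpolation=cv2.INTER_CUBIC)[:,327:]
cv2.imwrite('pics/fin.png',np.hstack([a,b]))
plan(573.3,8.2,11.2,7.75)
E
```

```text
clock: 25.2
position: [573.5, 8.4, 11.2]
ee_rot: [[0.991, 0.135, -0.003], [0.135, -0.991, -0.0], [-0.003, -0.0, -1.0]]
force: [-8.5, -1.2, 10.8]
finger_gap: 11.9
t 25.3 pos [573.5   8.4  11.2] tool x az 7.78 F [-7.3 -1.7 10.9] gap 11.9 j [  1.  30. 108.  -0.  43.  -7.]
tilt: tool z [-2.6e-03 -2.0e-04 -1.0e+00]
shift tool mm [-0.2  0.2 -0. ] az turn 0.03
```

View pics/fin.png

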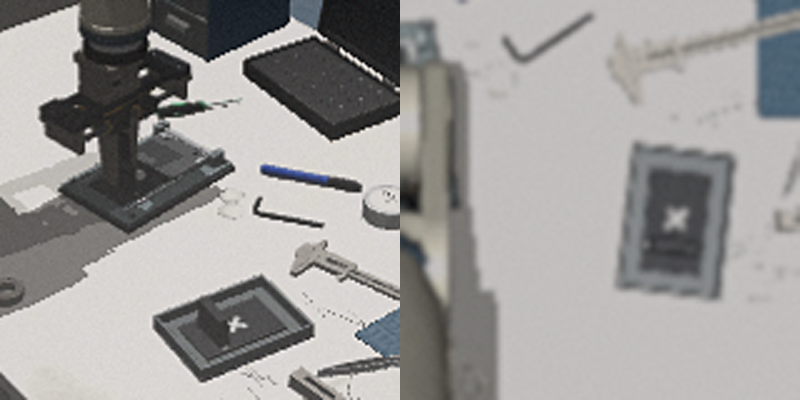

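The cross plate lies flat in the grey tray with its rib up. The passed plate is home under the closed leaf, gripped and pressed at about 10.9 N. Handing in.

```bash
python3 -c "
from cell import close_job
print(close_job())"
```

```text
the job is handed in; nothing more can be done
None
```

I laid the cross-tagged plate flat in the grey tray, rib up, and let go of it. Then I slid the disc-tagged plate under the leaf to the stop. I handed in at about 25 s, still gripping the plate and pressing it down.

**Last checks:**
- **Seating:** the trailing edge measured fixture x = -69.3 mm, where -70 is home. The plate is centred between the rails to within the camera's roughly 2 mm, and it stopped moving as the push force rose.
- **Force and grip:** the press was about 10.9 N down, with about 7 N of push against the stop. The gap of 11.9 mm matches the 12 mm rib.
- **Leaf:** it looked closed in the last wrist and scene pictures. I had no direct reading of its hinge angle.
- **Level:** the tool was pitched about 0.15° under the push, which I left as it was.

**What went wrong or disagreed:** the first two grasps of the reject plate missed, because the fingertips really stand about 13 mm behind the reported TCP, not 17 mm ahead as stated. On the second try the closed fingers pressed on top of the rib with about 13 N. After that I worked about 30 mm lower and both grasps held.

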